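Turn the blue plate over against the flip fence

TASK

The paint on the blue plate has dried: turn it over so that its bare wooden back can be painted. Push it along the table up against the steel flip fence until it stands leaning on the fence, then tip it back towards the robot (its upper edge can be reached from behind, over the fence), so that it lies flat on the table in front of the fence with the bare side up. Leave the yellow plate where it lies.

Things in the scene. Friction and masses are not known exactly. Their poses are not given: they have to be found in the camera images.
- blue_plate: Loose square plywood plate, 92 x 92 x 12 mm, about 0.15 kg, one face blue, the other bare wood. Origin: centre of the bare face (underside at the start); own z points out of the blue face (up at the start); its x points at the fence within 6 degrees, its edge 8 to 30 mm before the toe. Too wide to grasp; friction about 0.65 on table and fingers, so it stays standing once it leans on the fence.
- blue_plate_mid (a point): The middle of the blue plate's body, 6 mm above its bare face: 6 mm above the table when the plate lies flat, either way up.
- yellow_plate: The same kind of plate painted yellow, 92 x 92 x 12 mm, lying beside the blue one before the same fence, centres about 170 mm apart (which is left varies). Origin: centre of its underside. To be left alone.
- fence: Fixed steel fence, 320 mm long along its y. Origin: on the table (z = 0), middle of the toe line, the front edge where its sheet meets the table. x points level, away from the robot, into the fence. The slick front (friction 0.15) rises at 50 degrees to 10 mm high, at 62 to 24 mm, then at 75 to the top edge; a plate pushed against it along the table rides up. Behind it all is below 45 mm, to x = 60 mm.
- fence_top (a point): Middle of the fence's straight top edge, 50 mm above the table and 23 mm behind the toe line (axes as the fence). A plate pushed until its foot is at the toe leans on this edge at about 66 degrees; its upper edge is then about 84 mm high and 38 mm behind the toe line, so some 33 mm of it stands clear above the fence.
Mind the look-alikes: they are no part of the job. Leave any green look-alike of the blue_plate alone.

How it is judged:
By the outcome, as a careful person would: the job done as asked, in the order asked, and still so for the second after the job is handed in, with the robot touching nothing.
It also fails if it takes over 42 s, if anything falls off the work surface, if the arm or the gripper's body presses on something with over 40 N, if the wrist force passes 120 N, or if a joint passes its speed limit or range.

ROBOT

A 6-joint arm with a two-finger parallel gripper is mounted at the origin on a cart in front of the work surface, level with it; the furniture and walls round the work are solid. World frame = base frame: x ahead of the robot, y to its left, z up, the work surface at z = 0. Lengths are in m, angles in rad, forces in N, time in s.
With the tool pointing down it reaches from about 0.275 to 0.75 m from the base axis. Payload 10.2 kg.
Tool frame: the origin (TCP) lies midway between the tips of the shut fingers; the grasp point (between the pads) lies 19 mm behind it (env.hold_point_z is the distance from the TCP to the grasp point, in m); z points along the fingers, y is the line along which they close (so a half turn about z gives the same grasp; the last joint's range is limited). The gripper opens to 85 mm and grips with 20 to 120 N. Pads are 22 mm wide; open, the fingers measure 114 mm over their backs; the gripper's body (76 mm by 85 mm) begins 54 mm behind the grasp point. The pads swing forward as they close: fully open they stand 13 mm farther back than shut.
Start: joints at [1.071, 0.313, 1.498, -0, 1.331, -0.223], TCP at [0.143, 0.505, 0.231] pointing down, gripper open.
Joint ranges: [-2.94, 2.94], [-0.97, 2.17], [0.19, 2.56], [-1.23, 4.37], [0.02, 3.11], [-2.88, 2.88]. Speed limits (rad/s): [2.39, 2.39, 3.01, 3.14, 3.14, 3.14].

INTERFACE

Orientations are given as a unit quaternion [x, y, z, w].
In Python, from bench import env, kinematics, monitor, eyes, job gives the robot as it stands. The module is installed in compiled form; this text tells all that it offers. Calls block until the motion is done:
- env.reach(position, orientation): joint-space move of the TCP to a pose.
- env.movel(position, velocity=0.15, frame=None, guard=None): straight line of the TCP; frame=None keeps the orientation; velocity is the mean speed in m/s. With guard (N) it stops when the force on the tool has changed by that much, and returns True; else False.
- env.set_joints(angles): joint-space move.
- env.release() and env.close_gripper(effort=None): open the fingers fully, or close them until they stop; effort is the grip in N (None keeps the last).
- env.hold(seconds).
- kinematics.ik(position, orientation): joint angles nearest the present ones, or None.
- monitor.sense(): the state.
- eyes.grab_frame(name): name is "side" or "top"; returns a dict with "frame" (480x640x3 uint8, red, green, blue), "mtx" (3x3 intrinsics, pixels), "view" (4x4, takes a point from world to camera coordinates). Camera axes: x right, y down, z forward; pixel columns grow to the right and rows downward; lengths in m; the calibration is good to about 2 mm. A picture is of the moment at which its call begins. There is no depth.
A pose or a line that the arm cannot do raises env.MotionError and nothing moves.
- job.hand_in(): hands the job in; it is judged then, once.
The state is a dict: "clock": time; "joints": joint angles; "qvel": joint speeds; "joint_efforts": joint torques, N m; "position": TCP position; "ee_rot": TCP orientation; "contact_force": force on the tool from outside, world axes, zero at the start; "ft_torque": the same for the moment, N m; "finger_gap": opening from 0.0 (shut) to 1.0 (fully open); "gripper_force": force on a finger pad.
Only numpy, scipy, OpenCV 4.12 (cv2) and the standard library are available. Lean on these libraries where they do the work, as an engineer would, in place of code of your own. Each camera call takes 0.05 s, during which the arm holds its last target. There are 200 camera calls.

## Working session

There is one attempt and no reset: what is moved stays moved. The work goes in short steps, each a Python script; the robot and the scene stay as the last script left them, time stands still between calls to the robot, and variables do not carry over. Pictures are saved under pics/ and viewed, at most 10 in all, crops included, and the job is handed in when it is done.

```bash
mkdir -p pics; cat > h.py <<'E'
from bench import env, kinematics, monitor, eyes, job
import numpy as np, cv2
from scipy.spatial.transform import Rotation as R
def grab(n,save=None):
    f=eyes.grab_frame(n)
    if save: cv2.imwrite('pics/'+save,f['frame'][:,:,::-1])
    return f
def ray(f,uv,z):
    V=f['view'];Rm=V[:3,:3];c=-Rm.T@V[:3,3]
    d=Rm.T@np.linalg.inv(f['mtx'])@np.array([uv[0],uv[1],1.])
    return c+d*(z-c[2])/d[2]
def proj(f,p):
    q=f['view']@np.append(p,1);q=f['mtx']@q[:3];return q[:2]/q[2]
E
python3 - <<'E'
from h import *
t=grab('top','t1.png');s=grab('side','s1.png')
for f in(t,s):
    V=f['view'];print(-V[:3,:3].T@V[:3,3],V[:3,:3].round(2).tolist())
    h=cv2.cvtColor(f['frame'],cv2.COLOR_RGB2HSV)
    for n,lo,hi in(('b',(100,100,40),(130,255,255)),('y',(20,100,60),(35,255,255)),('g',(40,80,40),(90,255,255))):
        m=cv2.inRange(h,lo,hi)
        for c in cv2.findContours(m,0,1)[0]:
            if cv2.contourArea(c)>150:
                b=cv2.boxPoints(cv2.minAreaRect(c));print(n,cv2.contourArea(c),b.round(1).tolist(),[ray(f,p,.012)[:2].round(4).tolist() for p in b])
print(monitor.sense()['clock'])
E
```

```text
[0.38786611 0.04502029 0.89568462] [[0.02, -1.0, -0.0], [-0.99, -0.02, -0.14], [0.14, 0.01, -0.99]]
b 2310.5 [[308.29998779296875, 229.5], [357.29998779296875, 222.6999969482422], [364.0, 271.20001220703125], [315.0, 278.0]] [[0.5191, 0.0697], [0.5324, -0.0158], [0.4478, -0.0279], [0.4348, 0.0565]]
y 2583.5 [[404.79998779296875, 223.1999969482422], [456.70001220703125, 217.0], [463.0, 269.20001220703125], [411.0, 275.3999938964844]] [[0.5329, -0.0988], [0.5455, -0.1897], [0.4542, -0.1987], [0.442, -0.109]]
g 2656.0 [[204.89999389648438, 275.20001220703125], [215.60000610351562, 223.60000610351562], [267.3999938964844, 234.3000030517578], [256.70001220703125, 285.8999938964844]] [[0.4364, 0.2468], [0.527, 0.2324], [0.5095, 0.141], [0.4195, 0.1567]]
g 440.5 [[537.0, 161.0], [639.0, 161.0], [639.0, 187.0], [537.0, 187.0]] [[0.6487, -0.3342], [0.6515, -0.5149], [0.6043, -0.5117], [0.6014, -0.3322]]
[ 0.43819796 -0.59645062  0.62431908] [[0.99, -0.12, 0.01], [-0.07, -0.64, -0.77], [0.1, 0.76, -0.64]]
b 1828.5 [[256.5, 263.29998779296875], [311.29998779296875, 252.3000030517578], [318.6000
[... 583 characters left out ...]
[438.0, 107.0]] [[0.9666, 0.7574], [1.1238, 0.7415], [1.05, 0.5576], [0.9086, 0.5723]]
b 1756.0 [[353.0, 0.0], [430.0, 0.0], [430.0, 28.0], [353.0, 28.0]] [[0.8552, 1.4364], [1.1405, 1.4099], [1.0533, 1.1203], [0.8009, 1.1446]]
y 3445.5 [[267.3999938964844, 342.20001220703125], [333.8999938964844, 328.20001220703125], [345.3999938964844, 383.1000061035156], [279.0, 397.1000061035156]] [[0.4435, -0.1088], [0.542, -0.0941], [0.5427, -0.1886], [0.453, -0.1998]]
g 1576.0 [[245.8000030517578, 229.89999389648438], [247.3000030517578, 196.0], [299.29998779296875, 198.3000030517578], [297.70001220703125, 232.3000030517578]] [[0.4206, 0.1462], [0.4267, 0.2488], [0.5258, 0.2303], [0.5122, 0.1295]]
0.1
```

View pics/t1.png

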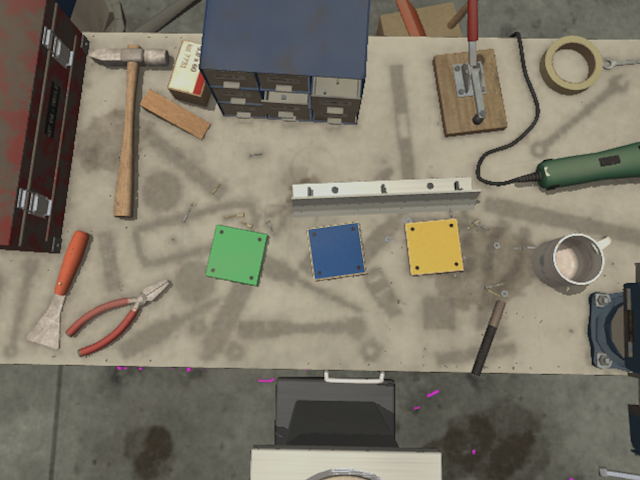

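View pics/s1.png

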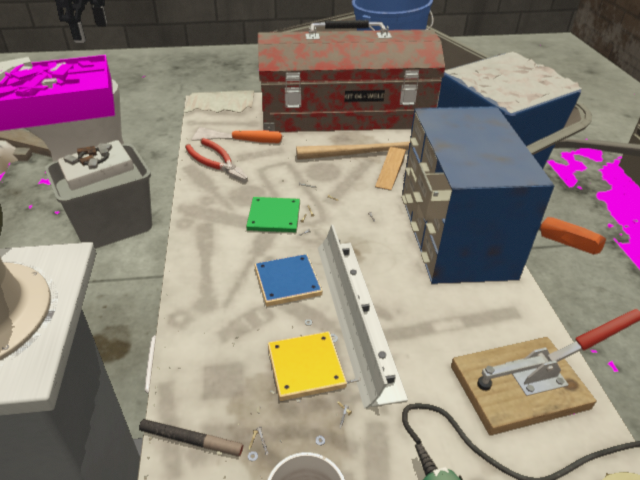

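The top view shows green at (237,254), blue at (337,250), yellow at (434,246) and the fence from (292,195) to (480,195). I'll take one close crop of the fence for its toe and top edge.

```bash
python3 - <<'E'
import cv2
a=cv2.imread('pics/t1.png')[165:290,285:490];cv2.imwrite('pics/c1.png',cv2.resize(a,None,fx=3.9,fy=3.9,interpolation=cv2.INTER_CUBIC))
E
```

```text
(no output)
```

View pics/c1.png

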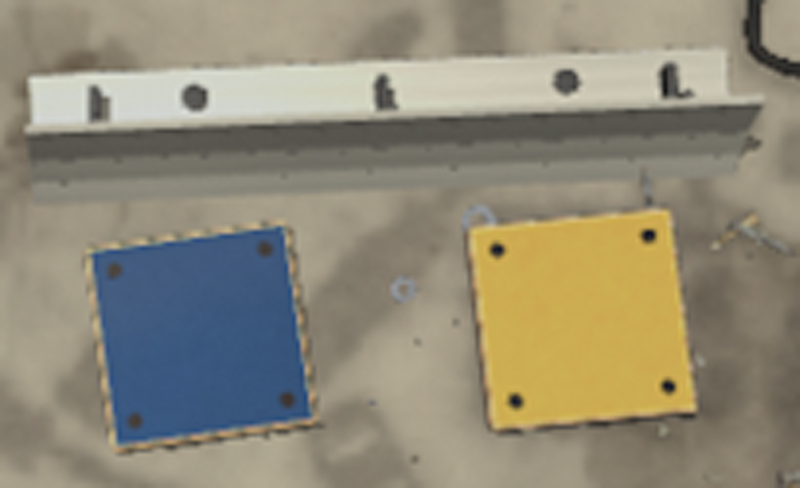

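The crop shows the toe line from crop (33,202) to (738,172), and the top edge from (25,130) to (762,98). The blue plate is 6-10 px clear of the toe.

```bash
cat >> h.py <<'E'
E
python3 - <<'E'
from h import *
t=grab('top');s=grab('side')
P=lambda u,v:(285+u/3.9,165+v/3.9)
for z,a,b in((0,(33,202),(738,172)),(.05,(25,130),(762,98))):
    A,B=ray(t,P(*a),z),ray(t,P(*b),z);d=A-B;print('fence',z,A,B,(A+B)/2,np.linalg.norm(d),'yaw x deg',np.degrees(np.arctan2(-d[0],d[1])))
c=np.array([ray(t,P(*p),.012) for p in((90,250),(287,225),(318,424),(115,447))]);print(c,c.mean(0),np.linalg.norm(c-np.roll(c,1,0),axis=1))
# side cross-check: fence ends top edge
print('side top', ray(s,(331,228),.05),ray(s,(404,400),.05))
print('cabinet front base side', ray(s,(433,280),0),ray(s,(408,190),0))
print('ik start',monitor.sense()['ee_rot'])
E
```

```text
fence 0 [0.54329583 0.09694342 0.        ] [ 0.56233676 -0.22429558  0.        ] [ 0.5528163  -0.06367608  0.        ] 0.32180280913890946 yaw x deg 3.3921479772102114
fence 0.05 [0.56615154 0.09825277 0.05      ] [ 0.58533894 -0.22043244  0.05      ] [ 0.57574524 -0.06108983  0.05      ] 0.3192623040182742 yaw x deg 3.445506629736208
[[ 0.51980491  0.07018182  0.012     ]
 [ 0.53257605 -0.0180006   0.012     ]
 [ 0.4435788  -0.03227472  0.012     ]
 [ 0.43193222  0.05739022  0.012     ]] [0.48197299 0.01932418 0.012     ] [0.08879884 0.08910242 0.09013468 0.09041817]
side top [0.56456428 0.08946404 0.05      ] [ 0.60298296 -0.2457098   0.05      ]
cabinet front base side [ 0.72207043 -0.00207595  0.        ] [0.74770165 0.25095415 0.        ]
ik start [ 1.37962878e-01  9.90437324e-01 -3.67962537e-04 -1.27469248e-04]
```

```bash
cat >> h.py <<'E'
yaw=np.radians(3.42);T0=np.array([.5528,-.0625,0]);FX=np.array([np.cos(yaw),np.sin(yaw),0]);FY=np.array([-np.sin(yaw),np.cos(yaw),0]);Z=np.array([0,0,1.])
Q=R.from_matrix(np.c_[-FX,FY,-Z]).as_quat()
F=lambda x,y,z:T0+x*FX+y*FY+z*Z
def st(tag=''):
    m=monitor.sense();d=m['position']-T0;print(tag,round(m['clock'],2),'fence xyz',(d@FX).round(4),(d@FY).round(4),d[2].round(4),'F',np.round(m['contact_force'],2))
E
python3 - <<'E'
from h import *
d=np.array([.48197,.01932,0])-T0;py=d@FY;print('plate centre in fence',d@FX,py)
env.close_gripper(30)
env.reach(F(-.145,py,.08),Q);st()
env.movel(F(-.145,py,.004),.12,guard=8);st('down')
print(env.movel(F(-.06,py,.004),.06,guard=15));st('mid')
grab('side','s2.png');st()
E
```

```text
plate centre in fence -0.06582289890751192 0.08589963492012909
 3.03 fence xyz -0.1448 0.0863 0.0801 F [ 0.63  0.51 -0.54]
down 3.82 fence xyz -0.1446 0.0859 0.0044 F [ 0.14 -0.95  0.42]
False
mid 5.38 fence xyz -0.06 0.0859 0.0041 F [ 0.13 -1.   -0.59]
 5.43 fence xyz -0.06 0.0859 0.0041 F [-0.04  0.08 -0.24]
```

View pics/s2.png

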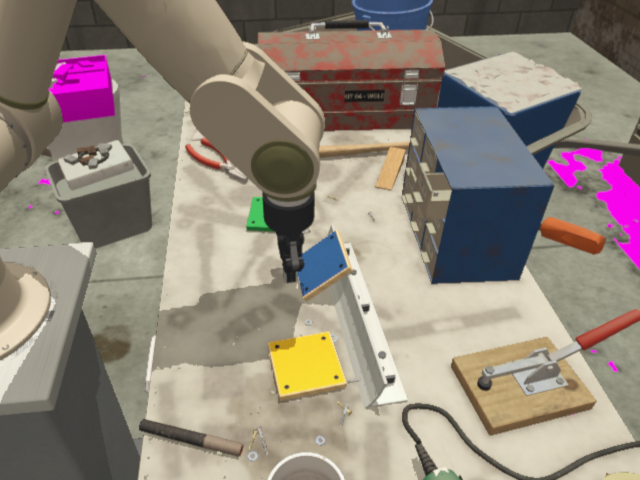

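The plate is riding up the fence, squarely, with its centre at (325,265). I'll continue the push.

```bash
python3 - <<'E'
from h import *
py=.0859
print(env.movel(F(-.023,py,.004),.05,guard=15));st('end')
grab('side','s3.png');st()
E
python3 -c "
import cv2
a=cv2.imread('pics/s3.png')[180:330,220:420];cv2.imwrite('pics/c3.png',cv2.resize(a,None,fx=3.9,fy=3.9,interpolation=2))"
```

```text
False
end 6.33 fence xyz -0.023 0.0859 0.004 F [-0.51  0.33  0.05]
 6.38 fence xyz -0.023 0.0859 0.0041 F [-0.29  0.03 -0.56]
```

View pics/c3.png

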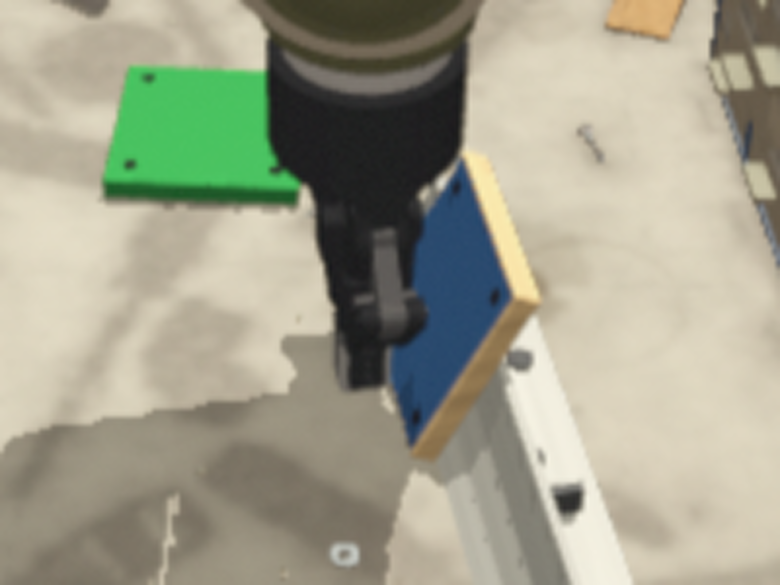

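The plate leans at roughly 55-60°, with its foot corner at crop (433,460) and its upper bare corner at (540,300). I'll compute both in fence coordinates.

```bash
cat >> h.py <<'E'
def rayy(f,uv,y):
    a,b=ray(f,uv,0),ray(f,uv,.1);ya,yb=(a-T0)@FY,(b-T0)@FY
    p=a+(b-a)*(y-ya)/(yb-ya)-T0;return np.array([p@FX,p@FY,p[2]]).round(4)
E
python3 - <<'E'
from h import *
s=grab('side')
for n,u,v in(('foot',433,460),('top',540,300),('blue top',515,302)):
    uv=(220+u/3.9,180+v/3.9);print(n,rayy(s,uv,.040));p=ray(s,uv,0)-T0
    if n=='foot':print(p@FX,p@FY)
E
```

```text
foot [-0.0012  0.04   -0.0005]
-0.0012970472193758534 0.03958726974966375
top [0.0378 0.04   0.0818]
blue top [0.0279 0.04   0.0823]
```

The foot is at the toe and the upper edge at (38, 82) mm, just as predicted. Next I'll retreat, go over the fence and tip the plate back.

```bash
python3 - <<'E'
from h import *
py=.0859
env.movel(F(-.07,py,.006),.06)
env.movel(F(-.09,py,.19),.2);st('up')
env.movel(F(.075,py,.19),.2);st('over')
f=grab('side','s4.png')
print('guard',env.movel(F(.075,py,.068),.12,guard=8));st('behind')
E
python3 -c "
import cv2
a=cv2.imread('pics/s4.png')[130:430,200:500];cv2.imwrite('pics/c4.png',cv2.resize(a,None,fx=1.9,fy=1.9,interpolation=2))"
```

```text
up 8.43 fence xyz -0.0904 0.086 0.1891 F [ 0.43 -0.03 -0.55]
over 9.41 fence xyz 0.0744 0.086 0.1896 F [-0.27 -0.52 -0.1 ]
guard False
behind 10.62 fence xyz 0.0754 0.0858 0.0689 F [ 0.09 -0.59  1.37]
```

View pics/c4.png

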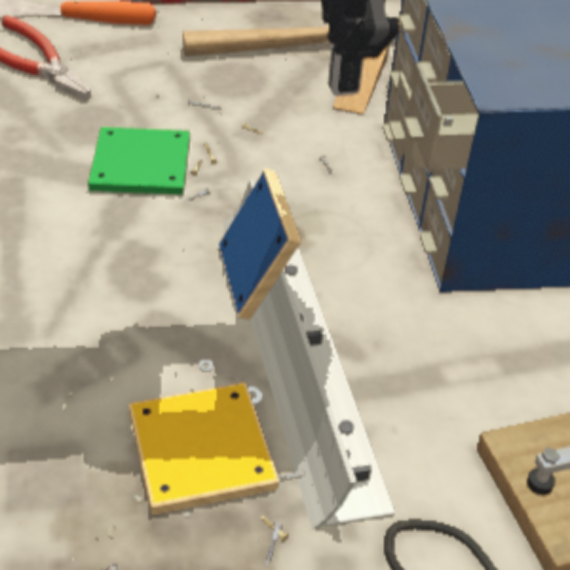

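The plate stands leaning on the fence (crop (260,245)) and the finger is behind it. I'll pull it over.

```bash
python3 - <<'E'
from h import *
py=.0859
print(env.movel(F(-.022,py,.068),.05,guard=15));st('pulled')
env.hold(.4)
env.movel(F(-.022,py,.2),.2)
env.movel(F(-.022,py+.2,.25),.25);env.hold(.3)
t=grab('top','t5.png');grab('side','s5.png');st()
a=cv2.imread('pics/t5.png')[150:300,190:490];b=cv2.imread('pics/s5.png')[180:430,200:450]
a=cv2.resize(a,(800,400));b=cv2.resize(b,(400,400));cv2.imwrite('pics/c5.png',cv2.resize(np.hstack([a,b]),(800,267)))
E
```

```text
False
pulled 12.72 fence xyz -0.0219 0.0859 0.068 F [-0.69  0.08  0.  ]
 15.3 fence xyz -0.0219 0.2856 0.25 F [-0.56 -0.71 -0.08]
```

View pics/c5.png

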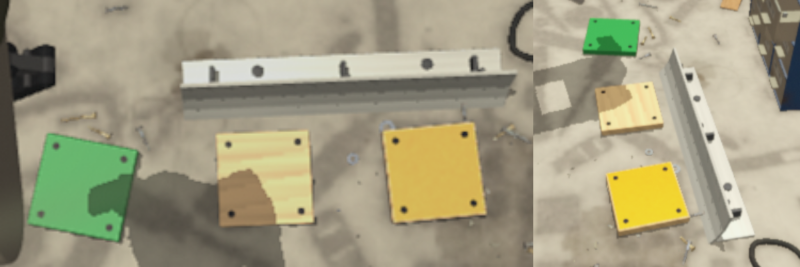

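The plate lies flat in front of the fence with its bare side up (composite (265,178)). The yellow and green plates have not moved, and the robot is clear.

```bash
python3 -c "
from h import *
print(job.hand_in())"
```

```text
the job is handed in; nothing more can be done
None
```

The blue plate now lies flat in front of the fence with its bare wooden side up. The yellow and green plates were not touched, and I handed the job in at about 15 s of the 42 s allowed.

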